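# Set the inspection magnifier over the ball joint

### The job

Set up the magnifier stand for inspecting the ball joint that stands on the rubber pad: push its slotted foot along until the foot's pointer is on the scribed line of the index clip, then swing the clamp lever fully round to its tight stop, and then swing the stiff magnifier arm until the lens is centred over the tip of the ball joint's upright stud. Do not shift the ball joint, and leave the other things on the table where they are.

Things in the scene. Friction and masses are not known exactly. Their poses are not given: they have to be found in the camera images.
- stand (a joint): Slide of the magnifier stand's steel foot along the base plate, m, 0 to 0.09. The aluminium base plate (110 x 410 x 12 mm) is fixed on the table, long side roughly across the robot's view; the value grows as the stand moves along -y of mark_line (roughly to the robot's right). Stiff: about 6 N to push, stays where left; its sliding is not blocked by the lever.
- tab (a point): Centre of the outer (left, +y of mark_line) face of the upturned tab at the left end of the foot plate, 50 mm above the table. The tab is an upright steel plate 56 mm wide, 10 mm thick, its top 73 mm above the table; both faces can be reached from above. Push on this outer face to slide the stand to the right. The column stands 240 mm from the tab at the plate's other end.
- pointer (a point): Tip of the small flat pointer (4 mm wide) that sticks out of the foot plate's front edge below the tab, 18 mm above the table; it moves with the stand. Its axes are those of mark_line.
- mark_line (a point): Near-pointer end of the dark scribed line on top of the index clip (steel block 18 x 16 x 6 mm on the base plate's front ledge, top 18 mm above the table); the line runs along x. Axes: x across the base plate, away from the robot, y along the plate to the left (the slide's direction), z up. The stand is on its mark when the pointer has the same y in this frame as the line. The pointer starts 25 to 80 mm to the left of the line.
- lever (a joint): Clamp lever, rad: starts loose (0 to 0.2) pointing left and a little to the robot, is tight at its stop at 1.13, pointing straight to the robot, square to the base plate. It turns anticlockwise seen from above; about 2 N at the tip; stays where left.
- lever_tip (a point): Centre of the black ball (22 mm diameter) at the tip of the clamp lever, 52 mm above the table, 70 mm from its bolt. The lever is a 12 mm round bar.
- bolt (a point): On the clamp bolt's upright axis, about which the lever turns, at the height of the lever's ball. The hub is 22 mm in diameter, its top 55 mm above the table. Fixed to the base plate; does not slide with the stand.
- swing_arm (a joint): Swing of the magnifier arm about the column's upright axis, rad, range -0.9 to 1.5: at 0 the arm points to the robot, square to the base plate; positive values point it to the right. Starts at 0.95 to 1.3. Stiff: 0.25 N m (about 2 N at the grip post), stays where left.
- column (a point): On the upright axis of the column about which the arm swings, 190 mm above the table; moves with the stand. The arm's hub on it is 38 mm in diameter, top 206 mm above the table.
- grip_post (a point): Middle of the upright black post (16 mm diameter, 46 mm tall, 197 to 243 mm above the table) on top of the magnifier arm, 105 mm out from the column's axis; push it sideways to swing the arm. The arm is a level bar 16 mm wide, 185 to 197 mm above the table.
- lens (a point): Centre of the magnifier's clear round lens (ring 90 mm outside, 74 mm inside, 14 mm thick, 191 mm above the table), at the end of the arm 175 mm out from the column's axis.
- stud (a point): Tip of the upright bright metal stud of the ball joint to inspect (black forged part, 114 x 176 x 110 mm, about 0.9 kg, loose on a 4 mm black rubber pad in front of the base plate), about 112 mm above the table. With the stand on its mark, the stud lies within 3 mm of the circle that the lens centre swings on.
- paint_jar: Bystander: paint jar with white cap, 56 mm diameter, 66 mm tall, left front; origin under its centre.
- grease_tube: Bystander: white grease tube with red cap lying flat, 57 x 150 x 40 mm, left; origin under its centre.
- tape_roll: Bystander: roll of brown paper tape lying flat, 89 mm diameter, 19 mm tall, right front; origin under its centre.
- mallet: Bystander: small rubber mallet lying along x, 284 x 75 x 37 mm, at the right edge; origin under its centre.
- boot: Bystander: black rubber dust boot, 45 mm diameter, 22 mm tall, far right, behind the end of the base plate; origin under its centre.

How it is judged:
By the outcome, as a careful person would: the job done as asked, in the order asked, and still so for the second after the job is handed in, with the robot touching nothing.
It also fails if it takes over 72 s, if anything falls off the work surface, if the arm or the gripper's body presses on something with over 40 N, if the wrist force passes 120 N, or if a joint passes its speed limit or range.

### The arm

A 7-joint arm with a two-finger parallel gripper is mounted at the origin on a cart in front of the work surface, level with it; the furniture and walls round the work are solid. World frame = base frame: x ahead of the robot, y to its left, z up, the work surface at z = 0. Lengths are in m, angles in rad, forces in N, time in s.
With the tool pointing down it reaches from about 0.4 to 0.9 m from the base axis. Payload 5.5 kg.
Tool frame: the origin (TCP) lies at the very end of the fingers, on their centre line; the grasp point (between the pads) lies 19 mm behind it; z points along the fingers, y is the direction in which the jaws open and shut (so a half turn about z gives the same grasp; the last joint's range is limited). The gripper opens to 85 mm and grips with 20 to 120 N. Pads are 22 mm wide; open, the fingers measure 114 mm over their backs; the gripper's body (76 mm by 85 mm) begins 54 mm behind the grasp point. The pads swing forward as they close: fully open they stand 13 mm farther back than shut.
Start: joints at [1.541, 0.501, -0.427, 1.55, 0.221, 1.138, -0.21], TCP at [0.188, -0.622, 0.231] pointing down, gripper open.
Joint ranges: [-2.88, 2.88], [-0.31, 2.03], [-1.54, 1.56], [0.2, 2.42], [-1.41, 4.55], [0.19, 2.02], [-2.57, 2.57]. Speed limits (rad/s): [2.57, 2.57, 3.14, 3.14, 3.14, 3.14, 3.14].

### API

Orientations are given as [roll, pitch, yaw] about the fixed x, y, z axes, in that order (R = Rz(yaw) Ry(pitch) Rx(roll)).
In Python, from station import manip gives the robot as it stands. Calls block until the motion is done:
- manip.move_pose(position, orientation): joint-space move of the TCP to a pose.
- manip.move_l(position, frame=None, feed=0.15, f_stop=None): straight line of the TCP; frame=None keeps the orientation; feed is the mean speed in m/s. With f_stop (N) it stops when the force on the tool has changed by that much, and returns True; else False.
- manip.goto_joints(angles): joint-space move.
- manip.move_gripper(opening, grasp_force=None): opening from 0.0 (shut) to 1.0 (fully open); grasp_force is the grip in N (None keeps the last); returns when the fingers have stopped.
- manip.sleep(seconds).
- manip.inverse_kinematics(position, orientation): joint angles nearest the present ones, or None.
- manip.capture(name): name is "side" or "top"; returns a dict with "image" (384x512x3 uint8, red, green, blue), "range_z" (384x512 float32, m along the optical axis (not along the pixel's ray), 0 where there is no reading), "vfov" (degrees; the focal length in pixels is half the picture's height over the tangent of half this angle, whatever the lens; pixels are square), "cx", "cy" (the principal point, pixels), "rvec" (rotation vector, rad) and "tvec" (3), from world to camera coordinates, as OpenCV has them. Camera axes: x right, y down, z forward; pixel columns grow to the right and rows downward; lengths in m; the calibration is good to about 2 mm. A picture is of the moment at which its call begins.
A pose or a line that the arm cannot do raises manip.IKError and nothing moves.
- manip.sign_off(): hands the job in, once; it reports no verdict.
Readings, each from a call of its own:
- manip.get_time_s(): time.
- manip.get_q(): joint angles.
- manip.get_joint_velocities(): joint speeds.
- manip.get_joint_torque(): joint torques, N m.
- manip.get_tool_pos(): TCP position.
- manip.get_eef_rot(): TCP orientation.
- manip.get_contact_force(): force on the tool from outside, world axes, zero at the start.
- manip.get_ft_torque(): the same for the moment, N m.
- manip.get_gripper_width(): opening from 0.0 (shut) to 1.0 (fully open).
Only numpy, scipy, OpenCV 4.12 (cv2) and the standard library are available. Lean on these libraries where they do the work, as an engineer would, in place of code of your own. Each camera call takes 0.05 s, during which the arm holds its last target. There are 200 camera calls.

## Working session

There is one attempt and no reset: what is moved stays moved. The work goes in short steps, each a Python script; the robot and the scene stay as the last script left them, time stands still between calls to the robot, and variables do not carry over. Pictures are saved under pics/ and viewed, about 8 in all and at most 12, crops included, and the job is handed in when it is done.

```bash
mkdir -p pics
cat > h.py <<'E'
import numpy as np, cv2
from station import manip
def cap(n,tag):
    c=manip.capture(n); np.savez(f'pics/{tag}.npz',**c)
    cv2.imwrite(f'pics/{tag}.png',c['image'][:,:,::-1]); return c
def load(tag): return dict(np.load(f'pics/{tag}.npz'))
def K(c):
    f=192/np.tan(np.radians(float(c['vfov']))/2); return f,float(c['cx']),float(c['cy'])
def ray(c,u,v):
    f,cx,cy=K(c); R=cv2.Rodrigues(c['rvec'])[0]; t=np.ravel(c['tvec'])
    return -R.T@t, R.T@np.array([(u-cx)/f,(v-cy)/f,1])
def atz(c,u,v,z):  # intersect pixel ray with height z
    o,d=ray(c,u,v); return o+d*(z-o[2])/d[2]
def cloud(c):
    f,cx,cy=K(c); R=cv2.Rodrigues(c['rvec'])[0]; t=np.ravel(c['tvec'])
    v,u=np.mgrid[:384,:512]; Z=c['range_z']
    P=np.stack([(u-cx)/f*Z,(v-cy)/f*Z,Z],-1); return (P-t)@R
def proj(c,p):
    f,cx,cy=K(c); R=cv2.Rodrigues(c['rvec'])[0]; q=R@np.array(p)+np.ravel(c['tvec'])
    return f*q[0]/q[2]+cx,f*q[1]/q[2]+cy
def crop(tag,u0,v0,u1,v1,s,out):
    im=cv2.imread(f'pics/{tag}.png')[v0:v1,u0:u1]
    cv2.imwrite(f'pics/{out}.png',cv2.resize(im,None,fx=s,fy=s,interpolation=cv2.INTER_CUBIC))
E
python3 - <<'E'
from h import *
for n in('top','side'):
    c=cap(n,n+'0'); print(n,K(c),ray(c,256,192))
a=[cv2.imread(f'pics/{n}0.png') for n in('top','side')]
for n in('top','side'): crop(n+'0',0,0,512,384,1.5,n+'0b')
print(manip.get_time_s(),manip.get_eef_rot())
E
```

```text
top (np.float64(445.5589347320529), 254.58675079851582, 198.62089657616536) (array([0.32998499, 0.05362043, 1.59541474]), array([ 0.1285995 , -0.00944758, -0.99176801]))
side (np.float64(418.5437670219845), 265.2125436288922, 187.1305343436914) (array([0.22595485, 1.05323536, 0.94689375]), array([ 0.23242328, -0.75184339, -0.61751986]))
0.1 [-3.13989993e+00 -2.03277826e-05  2.92826133e-01]
```

View pics/top0b.png

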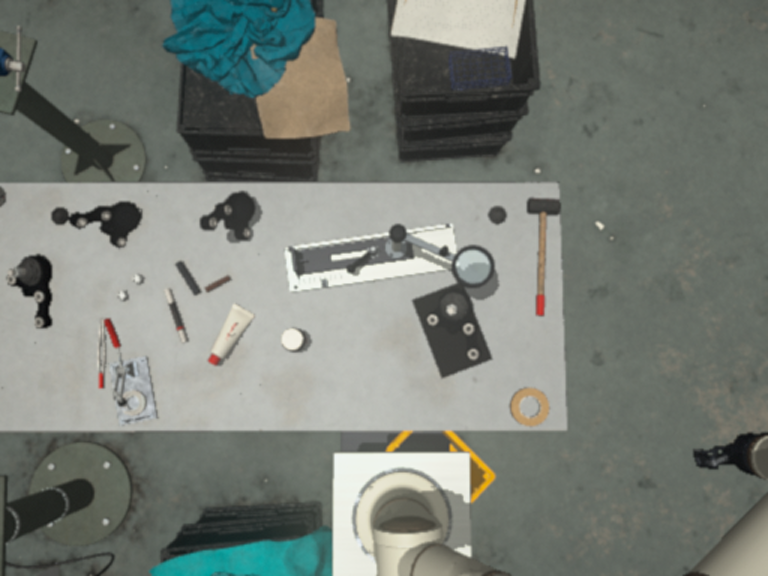

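View pics/side0b.png

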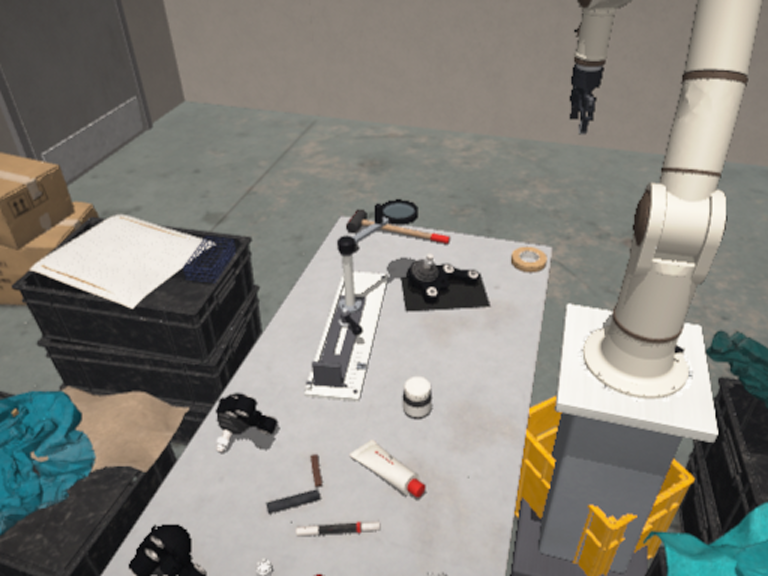

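The top view shows the base plate around (190-305, 150-195) in original pixels, with the ball joint at about (302, 206). The side view shows the same with the tab at about (218, 245). I'll enlarge both.

Run:
```python
from h import *
crop('top0',185,140,335,252,5.3,'t1'); crop('side0',195,125,335,270,4.1,'s1')
c=load('top0');P=cloud(c);z=P[...,2]
print([np.round(atz(c,u,v,.012),4) for u,v in((190,167),(195,194),(302,150),(309,176))])
# heights
m=(z>.175)&(P[...,0]>.3)&(P[...,0]<.9)&(P[...,1]>-.5)&(P[...,1]<.3)
ys,xs=np.nonzero(m);print(len(ys),xs.min(),xs.max(),ys.min(),ys.max(),z[m].max())
```

```text
[array([0.6264, 0.2761, 0.012 ]), array([0.5284, 0.2568, 0.012 ]), array([ 0.6886, -0.1286,  0.012 ]), array([ 0.5932, -0.1524,  0.012 ])]
1766 0 510 0 383 1.5954147383240478
```

View pics/t1.png

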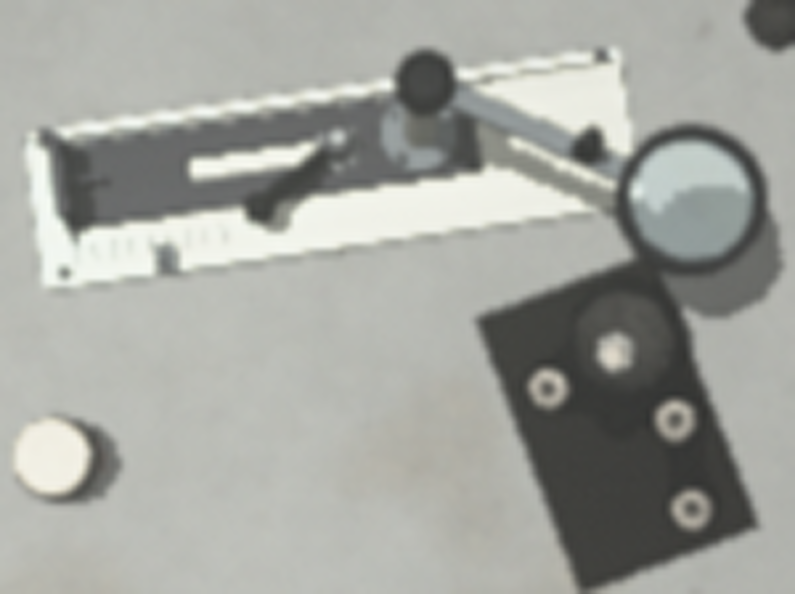

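View pics/s1.png

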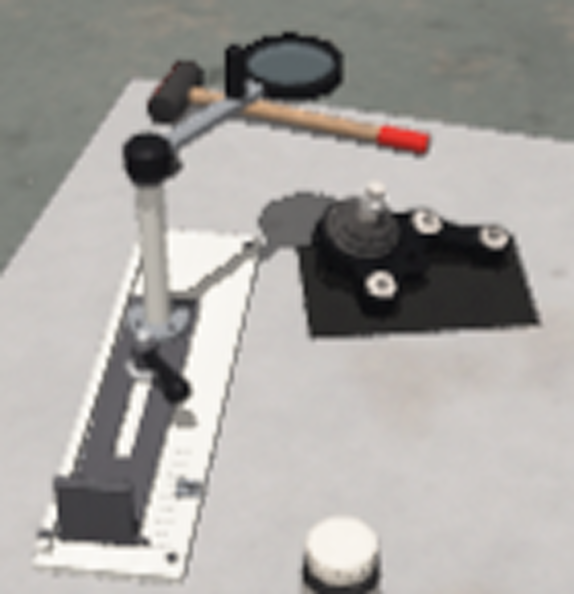

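The crops show the tab at (75,190), clip at (165,258), lever ball at (262,210), stud tip at about (615,350) and column top at (425,80) in the top crop. Next is a tight zoom on the clip and pointer, plus a fit of the plate.

Run:
```python
from h import *
a=cv2.imread('pics/top0.png')[160:200,188:238]; b=cv2.imread('pics/side0.png')[215:270,200:255]
a=cv2.resize(a,(780,624)[:1]+(624,),interpolation=cv2.INTER_NEAREST) if 0 else cv2.resize(a,(400,320),interpolation=cv2.INTER_CUBIC)
b=cv2.resize(b,(400,400),interpolation=cv2.INTER_CUBIC)
o=np.zeros((400,800,3),np.uint8);o[:320,:400]=a;o[:,400:]=b;cv2.imwrite('pics/z1.png',o)
c=load('top0');P=cloud(c)
im=c['image'].astype(int)
m=(im.min(2)>215)&(P[...,0]>.45)&(P[...,0]<.75)&(abs(P[...,2]-.012)<.008)
m=m.astype(np.uint8);n,l,s,ce=cv2.connectedComponentsWithStats(m)
k=[i for i in range(1,n) if s[i,4]>60 and 0.5<P[int(ce[i][1]),int(ce[i][0]),0]<.72];print(s[k])
ys,xs=np.nonzero(np.isin(l,k)); W=np.array([atz(c,u,v,.012)[:2] for u,v in zip(xs,ys)],np.float32)
r=cv2.minAreaRect(W);print(r,cv2.boxPoints(r))
```

```text
[[277 152  27  17 207]
 [190 167 105  27 858]]
((0.605178713798523, 0.06910564005374908), (0.09814805537462234, 0.40716448426246643), 7.781964302062988) [[ 0.52899086  0.26416817]
 [ 0.5841224  -0.13924651]
 [ 0.68136656 -0.1259569 ]
 [ 0.626235    0.27745777]]
```

View pics/z1.png

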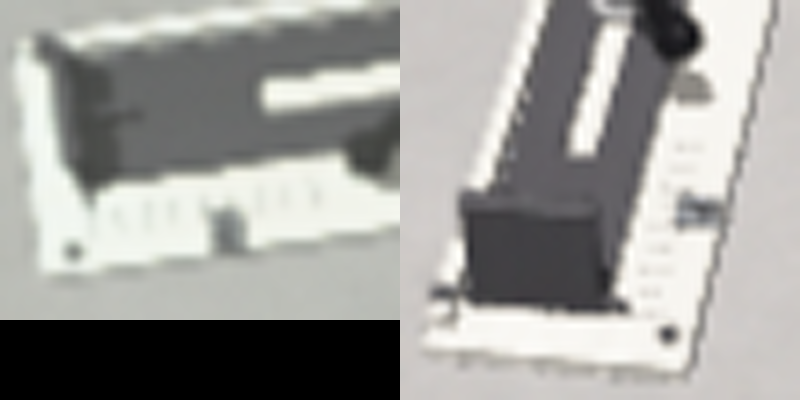

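```bash
cat >> h.py <<'E'
yaw=np.radians(7.78); ex=np.array([np.cos(yaw),np.sin(yaw)]); ey=np.array([-np.sin(yaw),np.cos(yaw)])
O=np.array([.605,.069])
def pl(p): d=np.array(p)[:2]-O; return np.array([d@ex,d@ey])
def wd(x,y,z): return [*(O+x*ex+y*ey),z]
E
python3 - <<'E'
from h import *
t=load('top0');s=load('side0')
def show(n,c,u,v,z): print(n,np.round(1000*pl(atz(c,u,v,z)),1))
show('pointer s',s,230.0,256.5,.018)
show('line s',s,240.5,243.5,.018); show('clip t',t,216,188,.018)
show('tabtop outer s left',s,208.5,241,.073);show('tabtop outer s right',s,227.5,243.5,.073)
show('stud t',t,300.6,205.7,.112);show('stud s',s,286.3,170.2,.112)
show('col t',t,264.8,154.9,.206);show('col s',s,195+150/4.1,125+142/4.1,.206)
show('lens t',t,185+691/5.3-.4,140+198/5.3-.4,.198);show('lens s',s,195+294/4.1-.4,125+66/4.1-.4,.198)
show('lever t',t,185+262/5.3-.4,140+210/5.3-.4,.055);show('lever s',s,195+178/4.1-.4,125+387/4.1-.4,.052)
show('bolt t',t,185+340/5.3-.4,140+137/5.3-.4,.055)
show('post t',t,185+590/5.3-.4,140+140/5.3-.4,.235)
# top depth clusters
P=cloud(t);z=P[...,2];X=(P[...,:2]-O)@np.stack([ex,ey],1)
for n,lo,hi,b in(('tab',.062,.085,(-.06,.06,.1,.25)),('stud',.1,.125,(-.2,-.06,-.25,-.05)),('col',.2,.215,(-.03,.06,-.2,.0)),('lens',.18,.205,(-.15,.05,-.35,-.12))):
    m=(z>lo)&(z<hi)&(X[...,0]>b[0])&(X[...,0]<b[1])&(X[...,1]>b[2])&(X[...,1]<b[3])
    print(n,m.sum(),np.round(1000*np.r_[X[m].min(0),X[m].max(0),X[m].mean(0)],1) if m.any() else '')
E
```

```text
pointer s [-19.1 178.7]
line s [-40.5 120.8]
clip t [-40.2 119. ]
tabtop outer s left [ 42.7 176.7]
tabtop outer s right [-14.8 179.4]
stud t [-152.1 -159.6]
stud s [-154.1 -157.8]
col t [ 16.  -59.5]
col s [ 14.2 -59.8]
lens t [ -74.7 -208. ]
lens s [ -78.4 -202.2]
lever t [-23.5  50.3]
lever s [-20.2  47.1]
bolt t [17.9 -7.3]
post t [ -38.  -148.6]
tab 48 [-11.  174.2  43.2 184.3  16.2 179.3]
stud 28 [-159.7 -172.4 -142.3 -151.5 -151.  -160.8]
col 124 [ -29.7 -144.2   36.7  -41.9   11.4  -70.1]
lens 728 [-119.5 -253.3  -14.  -120.1  -70.7 -201.5]
```

Run:
```python
from h import *
D=[np.pi,0,yaw]
p=manip.get_tool_pos()
manip.move_gripper(0.0)
manip.move_l([p[0],p[1],.38],feed=.3)
manip.move_pose(wd(.015,.235,.30),D)
manip.move_l(wd(.015,.235,.045),feed=.25)
manip.move_l(wd(.015,.212,.045),feed=.15)
hit=manip.move_l(wd(.015,.175,.045),feed=.03,f_stop=3)
p=manip.get_tool_pos();print(hit,pl(p)*1000,manip.get_contact_force(),manip.get_time_s())
y=pl(p)[1]
manip.move_l(wd(.015,y-.050,.045),feed=.06)
print(pl(manip.get_tool_pos())*1000,manip.get_contact_force())
for n in('top','side'): cap(n,n+'1')
a=cv2.resize(cv2.imread('pics/top1.png')[160:200,188:238],(400,320),interpolation=cv2.INTER_CUBIC)
b=cv2.resize(cv2.imread('pics/side1.png')[215:265,205:255],(400,400),interpolation=cv2.INTER_CUBIC)
o=np.zeros((400,800,3),np.uint8);o[:320,:400]=a;o[:,400:]=b;cv2.imwrite('pics/z2.png',o)
print(manip.get_time_s())
```

```text
True [ 14.57348381 197.59976418] [ 0.57786789 -0.00826156 -0.06560164] 7.1417
[ 14.18695657 149.1030928 ] [ 0.47752224  5.10009236 -3.91842118]
8.2417
```

View pics/z2.png

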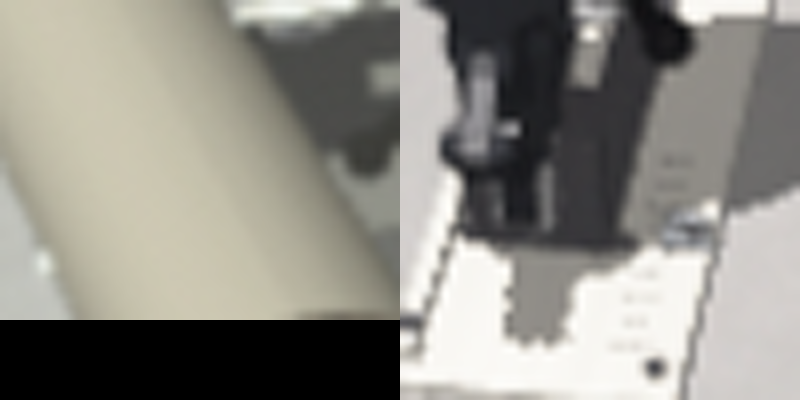

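```bash
cat >> h.py <<'E'
Q0=[1.541, 0.501, -0.427, 1.55, 0.221, 1.138, -0.21]
def pair(tag,ra,rb,out):
    for n in('top','side'): cap(n,n+tag)
    o=np.zeros((400,800,3),np.uint8)
    for i,(n,r) in enumerate((('top',ra),('side',rb))):
        im=cv2.imread(f'pics/{n}{tag}.png')[r[1]:r[1]+r[2],r[0]:r[0]+r[2]]
        o[:,400*i:400*i+400]=cv2.resize(im,(400,400),interpolation=cv2.INTER_CUBIC)
    cv2.imwrite(f'pics/{out}.png',o)
E
python3 - <<'E'
from h import *
p=np.array(manip.get_tool_pos());x,y=pl(p)
manip.move_l(wd(x,y+.03,.045),feed=.2)
manip.move_l(wd(x,y+.03,.32),feed=.4)
manip.move_pose([.35,-.45,.42],[np.pi,0,yaw])
pair('2',(198,170,25),(215,225,32),'z3')
print(manip.get_time_s())
E
```

```text
12.1333
```

View pics/z3.png

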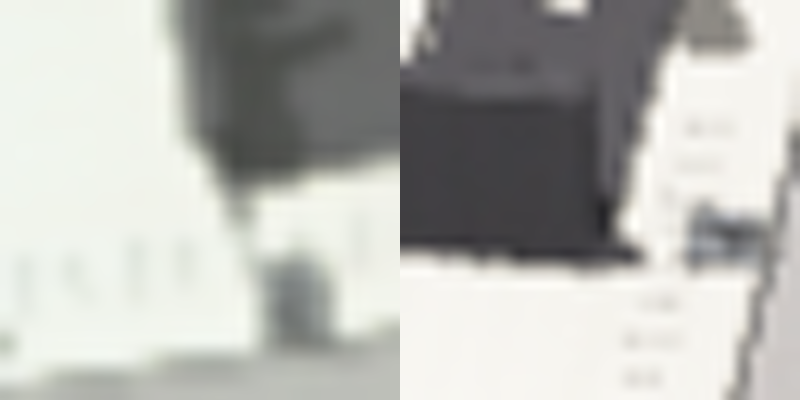

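The top half shows the pointer at about (243,220), left of the clip (262-330, 258-345). In the side half, the pointer tip is at about (640,256) and the clip at (690-760, 215-262). I'll convert these to plate coordinates.

Run:
```python
from h import *
t=load('top2');s=load('side2')
T=lambda X,Y:(198+(X+.5)/16-.5,170+(Y+.5)/16-.5)
S=lambda X,Y:(215+(X-400+.5)/12.5-.5,225+(Y+.5)/12.5-.5)
for n,X,Y in(('ptr',243,220),('ptr tip',252,245),('clip TL',262,258),('TR',325,258),('BL',268,345),('BR',332,345)): print(n,np.round(1000*pl(atz(t,*T(X,Y),.018)),1))
for n,X,Y in(('ptr',640,256),('clipL',690,236),('clipR',762,238),('cliptop',705,210),('clipbot',705,262)): print(n,np.round(1000*pl(atz(s,*S(X,Y),.018)),1))
# rectified plate-frame patches at z=.018, 0.25mm/px
o=[]
for c in(t,s):
    gx,gy=np.meshgrid(np.arange(.165,.085,-.0002),np.arange(-.01,-.055,-.0002)) # u: y left->right, v: x far->near
    uv=np.array([proj(c,wd(a,b,.018)) for a,b in zip(gy.ravel(),gx.ravel())],np.float32).reshape(*gx.shape,2)
    im=cv2.remap(c['image'][:,:,::-1].copy(),uv[...,0],uv[...,1],cv2.INTER_CUBIC)
    im=cv2.resize(im,None,fx=1.9,fy=1.3)
    for k in range(0,80,10): cv2.line(im,(int(k*9.5),0),(int(k*9.5),6),(0,0,255),1)
    o.append(im)
cv2.imwrite('pics/rect.png',np.vstack(o));print(np.vstack(o).shape)
```

```text
ptr [-21.7 128.4]
ptr tip [-27.5 127.1]
clip TL [-30.8 125.3]
TR [-32.7 111.4]
BL [-50.4 126.4]
BR [-52.3 112.3]
ptr [-20.9 130. ]
clipL [-31.9 121.6]
clipR [-49.8 119.9]
cliptop [-33.9 112.2]
clipbot [-37.3 130. ]
(584, 760, 3)
```

View pics/rect.png

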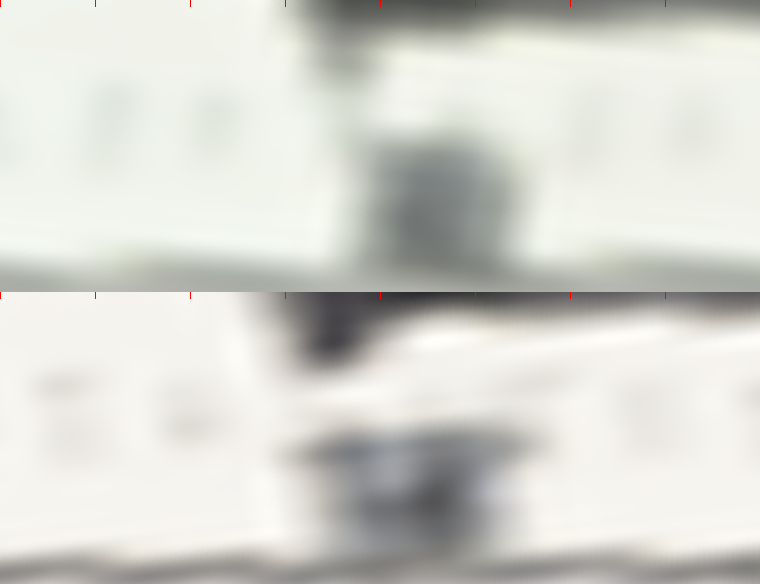

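The rectified patches put the pointer at y≈129 to 130 mm and the line at about 119.7 mm, leaving roughly 10 mm. I'll push 9 mm and look again.

```bash
cat >> h.py <<'E'
def push(target,x=.015):
    D=[np.pi,0,yaw]
    manip.move_pose(wd(x,target+.05,.30),D)
    manip.move_l(wd(x,target+.05,.045),feed=.3)
    manip.move_l(wd(x,target+.018,.045),feed=.15)
    cmd=target+.0015
    for _ in range(5):
        manip.move_l(wd(x,cmd,.045),feed=.04); manip.sleep(.1)
        y=pl(manip.get_tool_pos())[1]; print('push',round(1000*y,2),manip.get_contact_force()[1])
        if y-target<.0003: break
        cmd-=y-target
    manip.move_l(wd(x,y+.03,.045),feed=.2)
    manip.move_l(wd(x,y+.03,.30),feed=.4)
def rect(tag,out):
    o=[]
    gx,gy=np.meshgrid(np.arange(.145,.095,-.000125),np.arange(-.01,-.055,-.0002))
    for n in('top','side'):
        c=cap(n,n+tag)
        uv=np.array([proj(c,wd(a,b,.018)) for a,b in zip(gy.ravel(),gx.ravel())],np.float32).reshape(*gx.shape,2)
        im=cv2.remap(c['image'][:,:,::-1].copy(),uv[...,0],uv[...,1],cv2.INTER_CUBIC)
        im=cv2.resize(im,(800,292))
        for k in range(0,50,5): cv2.line(im,(k*16,0),(k*16,6),(0,0,255),1)
        o.append(im)
    cv2.imwrite(f'pics/{out}.png',np.vstack(o))
E
python3 - <<'E'
from h import *
push(.1401)
manip.move_pose([.35,-.45,.42],[np.pi,0,yaw])
rect('3','r3');print(manip.get_time_s())
E
```

```text
push 142.65 4.752499658007306
push 140.05 5.967200757603906
21.0167
```

View pics/r3.png

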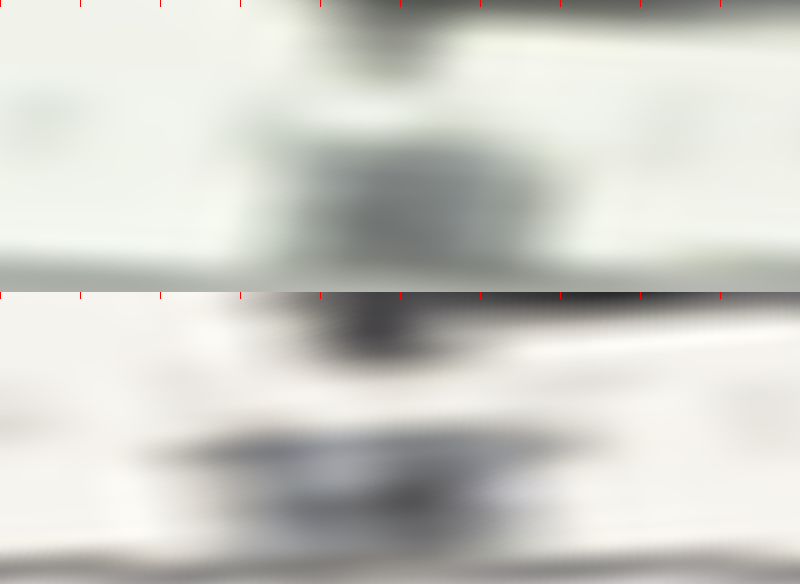

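The top half shows the pointer near 388 against a clip centre of about 410. The side half shows the pointer at 378 against the line at 412, so 1 to 2 mm remain. Darkness centroids will refine this.

Run:
```python
from h import *
ys=np.arange(.150,.098,-.00025)
for n in('top3','side3','top2','side2'):
    c=load(n);g=c['image'].astype(np.float32).mean(2)
    print(n)
    for x in(-.020,-.022,-.024,-.026,-.028,-.034,-.037,-.040,-.043,-.046,-.049):
        uv=np.array([proj(c,wd(x,y,.018)) for y in ys],np.float32)
        v=cv2.remap(g,uv[:,:1].copy(),uv[:,1:].copy(),cv2.INTER_LINEAR).ravel()
        d=np.clip(np.percentile(v,85)-v,0,None); d[d<.35*d.max()]=0
        k=d.argmax(); a=k
        while a>0 and d[a-1]>0:a-=1
        b=k
        while b<len(d)-1 and d[b+1]>0:b+=1
        w=d[a:b+1];print(int(x*1000),'cen %.1f peak %.1f span %.1f-%.1f dark %.0f'%(1000*(w*ys[a:b+1]).sum()/w.sum(),1000*ys[k],1000*ys[a],1000*ys[b],d.max()))
```

```text
top3
-20 cen 121.0 peak 120.0 span 125.0-117.2 dark 66
-22 cen 120.9 peak 120.2 span 125.0-117.2 dark 51
-24 cen 121.0 peak 120.5 span 126.5-116.2 dark 27
-26 cen 122.5 peak 127.7 span 130.5-114.5 dark 13
-28 cen 121.5 peak 117.2 span 130.5-113.2 dark 21
-34 cen 119.8 peak 118.2 span 128.0-111.5 dark 85
-37 cen 119.1 peak 118.5 span 127.5-110.5 dark 105
-40 cen 118.8 peak 119.0 span 127.2-110.2 dark 113
-43 cen 119.2 peak 119.5 span 127.7-110.5 dark 120
-46 cen 119.3 peak 119.7 span 127.5-111.0 dark 121
-49 cen 119.4 peak 120.0 span 128.0-111.0 dark 102
side3
-20 cen 120.9 peak 121.5 span 126.5-115.2 dark 123
-22 cen 121.3 peak 121.0 span 126.7-116.0 dark 72
-24 cen 120.3 peak 120.7 span 124.5-115.5 dark 32
-26 cen 115.2 peak 111.7 span 124.0-106.7 dark 12
-28 cen 116.0 peak 120.2 span 124.2-107.7 dark 16
-34 cen 121.4 peak 128.2 span 133.7-108.7 dark 108
-37 cen 121.9 peak 119.0 span 133.2-111.2 dark 126
-40 cen 121.7 peak 118.7 span 131.5-112.7 dark 146
-43 cen 121.6 peak 118.2 span 131.0-112.2 dark 148
-46 cen 121.2 peak 118.0 span 130.7-112.0 dark 132
-49 cen 121.5 peak 117.7 spa
[... 445 characters left out ...]
eak 119.5 span 127.7-110.5 dark 120
-46 cen 119.3 peak 119.7 span 127.5-111.0 dark 121
-49 cen 119.4 peak 120.0 span 128.0-111.0 dark 102
side2
-20 cen 130.5 peak 130.0 span 135.5-125.7 dark 125
-22 cen 130.9 peak 129.7 span 135.7-126.2 dark 75
-24 cen 132.1 peak 131.7 span 136.5-127.7 dark 28
-26 cen 114.0 peak 111.7 span 122.2-106.7 dark 13
-28 cen 115.9 peak 120.2 span 124.0-107.7 dark 17
-34 cen 121.5 peak 128.2 span 133.7-109.0 dark 108
-37 cen 121.9 peak 119.0 span 133.2-111.2 dark 125
-40 cen 121.7 peak 118.7 span 131.5-112.7 dark 145
-43 cen 121.6 peak 118.2 span 131.0-112.2 dark 147
-46 cen 121.2 peak 118.0 span 130.7-112.0 dark 132
-49 cen 121.5 peak 117.7 span 131.5-112.0 dark 101
```

Averaging the cues, about 1.6 mm remains. I'll push that far and then swing the lever round with an arc push.

Run:
```python
from h import *
push(.1385)
B=np.array([.017,-.007])
def pose(phi,d,z,r=.070):
    u=np.array([-np.sin(phi),np.cos(phi)]);v=np.array([-np.cos(phi),-np.sin(phi)])
    q=B+r*u-d*v; return wd(q[0],q[1],z),[np.pi,0,yaw+phi-np.pi/2]
p,o=pose(.5,.045,.2);manip.move_pose(p,o)
manip.move_l(pose(.5,.045,.042)[0],feed=.25)
for phi in np.arange(.5,1.58,.12):
    p,o=pose(phi,.026,.042); manip.move_l(p,o,feed=.08)
print(pl(manip.get_tool_pos())*1000,manip.get_contact_force())
for k in range(1,10):
    p,o=pose(1.5708,.026-.002*k,.042)
    h=manip.move_l(p,o,feed=.03,f_stop=10)
    F=np.array(manip.get_contact_force());print(k,h,pl(manip.get_tool_pos())*1000,np.round(F,1))
    if h or F[:2]@ey>9: break
q=pl(manip.get_tool_pos())
manip.move_l(wd(q[0],q[1]+.03,.042),feed=.15)
manip.move_l(wd(q[0],q[1]+.03,.32),feed=.4)
print(manip.get_time_s())
```

```text
push 139.85 -0.23114321331932416
push 139.39 1.804570882859291
push 139.2 5.022086662426447
push 138.72 5.499441082602641
[-53.07586633  18.73248359] [ 0.36161298  0.31109509 -0.67189801]
1 False [-52.94890863  18.28704801] [0.1 4.2 1.1]
2 False [-52.98761438  17.9694685 ] [-1.1  7.6  0.3]
3 False [-53.00661941  17.73234581] [-3.1  9.8  1. ]
34.275
```

The push ended at 138.7 mm. The lever met its stop, with force rising to 10 N and no further motion at y≈18. Next I'll park, measure the column, lens ring and stud numerically, and view one picture.

Run:
```python
from h import *
manip.move_pose([.35,-.45,.42],[np.pi,0,yaw])
rect('4','r4')
for n in('top','side'):
  for tag in('0','4'):
    c=load(n+tag);g=c['image'].astype(float).mean(2)
    for nm,p in(('col',(.015,-.060 if tag=='0' else -.1185)),):
        u,v=np.round(proj(c,wd(*p,.206))).astype(int); w=g[v-9:v+10,u-9:u+10]; yy,xx=np.nonzero(w<75)
        print(n,tag,nm,len(xx),np.round(1000*pl(atz(c,u-9+xx.mean(),v-9+yy.mean(),.206)),1))
o=np.zeros((400,800,3),np.uint8)
o[:]=255
a=cv2.imread('pics/top4.png')[135:220,205:335];cv2.imwrite('pics/f4.png',np.vstack([cv2.resize(a,(600,392),interpolation=cv2.INTER_CUBIC),cv2.resize(cv2.imread('pics/r4.png'),(600,208))]))
c=load('top4')
P=cloud(c);X=(P[...,:2]-O)@np.stack([ex,ey],1);z=P[...,2]
m=(z>.205)&(z<.26)&(X[...,0]>-.1)&(X[...,0]<.0)&(X[...,1]>-.26)&(X[...,1]<-.15)
print('post',m.sum(),X[m].mean(0)*1000, z[m].mean(), manip.get_time_s())
```

```text
top 0 col 86 [ 13.1 -60.6]
top 4 col 98 [  12.5 -119.7]
side 0 col 156 [ 11.5 -50.9]
side 4 col 160 [  12.4 -114.2]
post 35 [ -39.02648089 -206.95454932] 0.23231096755960193 36.525
```

View pics/f4.png

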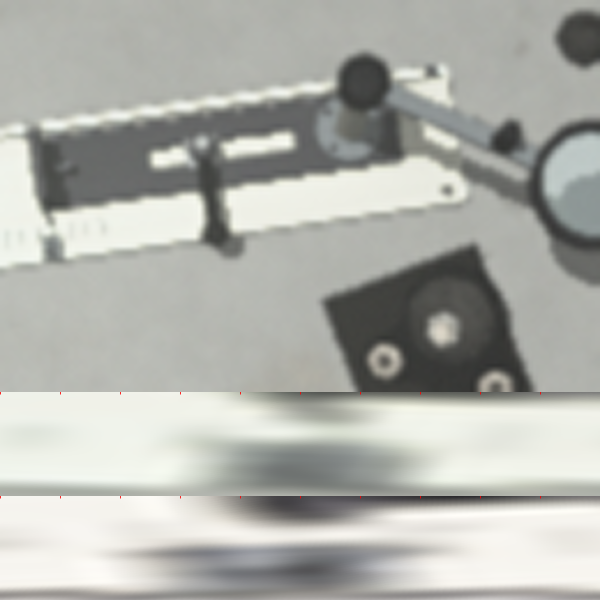

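The lever now points square to the plate, from (200,150) to (215,235). The pointer at about 322 (top) and 300 (side) against the line at about 312 and 305 is aligned within 1 mm. Now I'll swing the arm, stopping slightly short.

```bash
cat >> h.py <<'E'
C=np.array([.014,-.1195])
def spose(th,d,z=.208,r=.105):
    q=C+r*np.array([-np.cos(th),-np.sin(th)])-d*np.array([-np.sin(th),np.cos(th)])
    return wd(q[0],q[1],z),[np.pi,0,yaw+th]
def swing(th0,th1,d=.023):
    p,o=spose(th0,d+.025,.33);manip.move_pose(p,o)
    manip.move_l(spose(th0,d+.025)[0],feed=.25)
    n=max(2,int(abs(th1-th0)/.1)+1)
    for th in np.linspace(th0,th1,n):
        p,o=spose(th,d);manip.move_l(p,o,feed=.08)
    manip.sleep(.1)
    q=pl(manip.get_tool_pos());print('end',q*1000,(pl(spose(th1,d)[0]))*1000,manip.get_contact_force())
    e=q-pl(spose(th1,d)[0]);
    manip.move_l(spose(th1,d+.03)[0],feed=.2)
    manip.move_l(spose(th1,d+.03,.33)[0],feed=.4)
E
python3 - <<'E'
from h import *
swing(1.02,.29)
manip.move_pose([.35,-.45,.42],[np.pi,0,yaw])
c=cap('top','top5');s=cap('side','side5')
P=cloud(c);X=(P[...,:2]-O)@np.stack([ex,ey],1);z=P[...,2]
m=(z>.205)&(z<.26)&(X[...,0]>-.13)&(X[...,0]<-.05)&(X[...,1]>-.22)&(X[...,1]<-.1)
print('post',m.sum(),X[m].mean(0)*1000)
o=[]
for k,z0 in((c,.198),(s,.198)):
    u,v=np.round(proj(k,wd(-.153,-.16,z0))).astype(int); im=k['image'][v-24:v+26,u-24:u+26,::-1]
    o.append(cv2.resize(im,(400,400),interpolation=cv2.INTER_CUBIC));print(u,v)
cv2.imwrite('pics/f5.png',np.hstack(o));print(manip.get_time_s())
E
```

```text
end [ -79.88742227 -171.73847874] [ -80.03870575 -171.56459277] [0.07132972 0.49633825 0.76964895]
post 31 [ -84.61214512 -147.82626132]
304 203
287 149
43.6
```

View pics/f5.png

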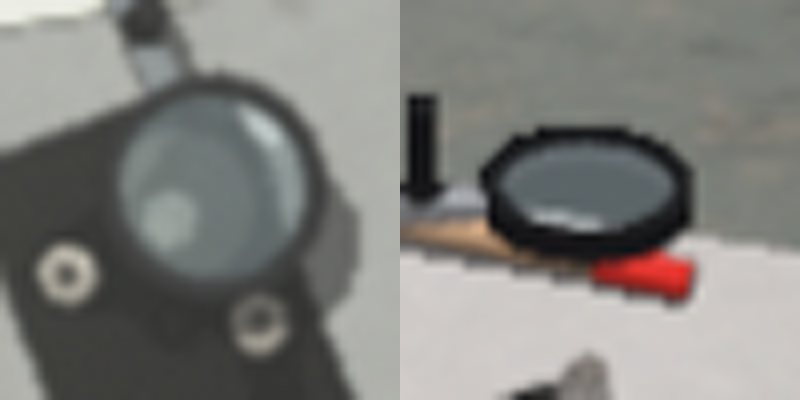

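The top half shows the lens opening centred at (212,186) and the stud tip through the lens at about (170,220). The side half shows the ring centred at (586,193) and the stud tip at about (590,360).

Run:
```python
from h import *
c=load('top5');s=load('side5')
L=[('lens t',c,306.1,201.8,.193),('lens s top',s,286.1,147.6,.198),('lens s mid',s,285.8,148.7,.191),('stud t old',c,300.6,205.7,.112),('stud t',c,300.8,206.2,.112),('stud s',s,286.3,170.3,.112)]
for n,k,u,v,z in L:
    p=pl(atz(k,u,v,z)); r=p-C; print(n,np.round(p*1000,1),'r %.1f th %.3f'%(np.hypot(*r)*1000,np.arctan2(-r[1],-r[0])))
# stud tip refinement: bright pixels with depth ~ .112 in unobstructed first top view
t=load('top0');P=cloud(t);z=P[...,2];g=t['image'].min(2)
m=np.zeros_like(z,bool);m[195:215,290:312]=1
m&=(z>.104)&(z<.125);ys,xs=np.nonzero(m)
print(len(xs),xs.mean(),ys.mean(),np.round(z[m].max(),4)); print(g[200:212,295:308])
print((1000*z[200:212,295:308]).astype(int))
# ring circle from dark pixels fit (top5)
g=c['image'].mean(2)
```

```text
lens t [-148.9 -168.8] r 170.2 th 0.294
lens s top [-150.1 -166.7] r 170.7 th 0.280
lens s mid [-148.9 -170.8] r 170.8 th 0.305
stud t old [-152.1 -159.6] r 170.8 th 0.237
stud t [-153.8 -160. ] r 172.7 th 0.237
stud s [-154.1 -157.2] r 172.3 th 0.220
18 300.72222222222223 205.77777777777777 0.1169
[[ 76  76  78  80  80  78  78  80  83  84  81  78  78]
 [ 75  75  76  77  77  78  79  79  81  84  83  81  79]
 [ 74  75  75  79  86  98 107  93  83  81  83  81  78]
 [ 71  73  80 104 124 146 161 138 111  89  81  80  80]
 [ 71  71  96 146 165 172 178 169 146 106  83  81  80]
 [ 70  70  98 156 180 187 178 162 151 114  85  80  79]
 [ 69  71 108 172 193 198 188 161 148 111  83  78  77]
 [ 68  73 109 168 196 200 193 168 148 103  78  77  76]
 [ 66  69  87 134 178 192 182 164 146 100  73  74  73]
 [ 66  67  71  93 133 156 140 121 106  80  72  73  70]
 [ 61  65  67  72  86 102  94  83  76  71  70  70  69]
 [ 58  60  62  65  68  70  70  70  70  69  68  67  67]]
[[ 64  69  75  72  71  78  85  75  76  77  75  78  76]
 [ 68  68  70  76  79  80  80  78  83  79  78  85  77]
 [ 59  72  72  70  74  75  82  81  73  79  78  83  80]
 [ 65  64  62  74  93 105 102 104  84  82  80  81  78]
 [ 64  75  68 100 103  99 111 101 101  84  80  76  77]
 [ 61  62  70 101 105 111 108 114 102 103  78  71  74]
 [ 61  62  67  99 108 115 111 116 107  78  78  76  77]
 [ 61  62  62 101 110 111 111 111  96  75  81  77  77]
 [ 55  58  64  67  97 105 109 101  99  75  76  68  71]
 [ 59  52  63  71  61  96  93  74  77  74  75  67  66]
 [ 44  57  55  56  65  68  66  69  68  73  74  69  65]
 [ 40  35  48  58  54  54  66  60  60  60  63  63  50]]
```

Run:
```python
from h import *
swing(.30,.230)
manip.move_pose([.35,-.45,.42],[np.pi,0,yaw])
c=cap('top','top6');s=cap('side','side6')
o=[]
for k in(c,s):
    u,v=np.round(proj(k,wd(-.153,-.16,.198))).astype(int); im=k['image'][v-24:v+26,u-24:u+26,::-1]
    o.append(cv2.resize(im,(400,400),interpolation=cv2.INTER_CUBIC));print(u,v)
cv2.imwrite('pics/f6.png',np.hstack(o));print(manip.get_time_s())
```

```text
end [ -82.83120717 -166.20602178] [ -82.99148843 -165.83196706] [ 0.33401969 -0.23891405  0.31263129]
304 203
287 149
48.8
```

View pics/f6.png

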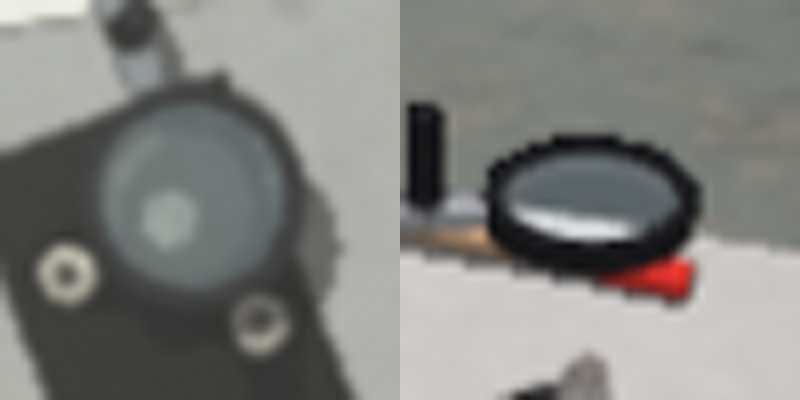

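The top half has the lens centre at about (193,196) and the stud still at (170,220), unmoved. The side half has the ring centre at about (593,202).

Run:
```python
from h import *
c=load('top6');s=load('side6')
L=[('lens t',c,280+193.5/8-.5,179+196.5/8-.5,.193),('lens s mid',s,263+193.5/8-.5,125+202.5/8-.5,.191),('lens s top',s,263+192/8-.5,125+194/8-.5,.198)]
for n,k,u,v,z in L:
    p=pl(atz(k,u,v,z)); r=p-C; print(n,np.round(p*1000,1),'r %.1f th %.3f'%(np.hypot(*r)*1000,np.arctan2(-r[1],-r[0])))
# same ring-fit in both frames: dark-pixel motion via depth mask centroid of z in .175-.2
for tag in('top5','top6'):
    k=load(tag);P=cloud(k);X=(P[...,:2]-O)@np.stack([ex,ey],1);z=P[...,2]
    m=(z>.180)&(z<.206)&(np.hypot(X[...,0]+.15,X[...,1]+.163)<.062)
    (a,b),r=cv2.minEnclosingCircle(np.float32(X[m]*1000)); q=np.array([a,b])/1000-C
    mm=m&(np.hypot(*(X-C).transpose(2,0,1))>.135);(a2,b2),r2=cv2.minEnclosingCircle(np.float32(X[mm]*1000))
    print(tag,m.sum(),np.round([a,b,r,a2,b2,r2],1),np.arctan2(-q[1],-q[0]))
# change since rect4 in lever/pointer area
d=np.abs(load('top6')['image'].astype(int)-load('top4')['image']).max(2)
print('diff pointer',d[175:195,205:225].max(),'lever',d[160:195,240:262].max())
```

```text
lens t [-151.8 -160.6] r 170.8 th 0.243
lens s mid [-152.5 -164.3] r 172.4 th 0.263
lens s top [-152.1 -159.7] r 170.9 th 0.238
top5 687 [-141.2 -165.1   53.6 -149.4 -168.4   45.6] 0.2857008700998339
top6 683 [-143.3 -156.    53.8 -151.9 -159.6   45.5] 0.2278126444561094
diff pointer 3 lever 3
```

```bash
python3 -c "
from h import *
manip.sign_off(); print(manip.get_time_s())"
```

```text
the job is handed in; nothing more can be done
the job is handed in; nothing more can be done
```

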